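# Pack the foot-file travel rack for a house call

### The job

Two washed pedicure files hang drying on the hook stand. Lift each one up and off its hook and, keeping it upright with the handle on top, stand it fully home in the travel-rack slot that fits its blade: the broad pink file in the long slot, the slim teal file in the short slot. Then swing the keeper bar fully shut over the shoulders of both blades so that they cannot jump out on the road, and let go, leaving the remover bottle, the hand-cream tube and the red varnish standing undisturbed.

Things in the scene. Friction and masses are not known exactly. Their poses are not given: they have to be found in the camera images.
- broad_file: Pink foot file, dark abrasive; 160 mm long, 6 mm thick, 60 g, hanging loose on either hook. Origin: centre of the blade's lower end; z up the file to the handle, y across its width (about the stand's y), x through its thickness. Blade z 0-85 mm, 52 mm wide, square shoulders; handle z 85-160 mm, 22 mm wide, with a hanging slot (12 mm wide, z 130-150 mm) whose top rests on the hook rod.
- slim_file: Teal foot file, light grey abrasive, hanging on the other hook; every size and axis as broad_file, but its blade is 38 mm wide.
- stand: White drip tray 100 (x) x 220 (y) mm, fixed; origin at the centre of its underside on the table, z up. Steel post (x +32 mm, top z 205 mm) with a cross bar (radius 4 mm, x +32 mm, z 192 mm) and two hooks that point along the stand's -x at y +62 and -62 mm.
- hook_left (a point): Left (stand +y) hook: point on its rod's axis at stand x -10 mm, z 192.5 mm. Rod 5 mm thick, from the cross bar to x -22 mm, then turned up to a tip at x -29 mm, 5 mm above the top of the rod. To take a file off: raise it 10 mm (under 15, or the slot's lower end meets the rod), draw it 35 mm or more along the stand's -x, then lift away.
- hook_right (a point): Right (stand -y) hook, the same point and shape as hook_left.
- rack: Light grey slotted block, 160 (x) x 90 (y) x 42 mm high, fixed; origin at the centre of its underside on the table, z up, -x roughly towards the robot. Two slots run along y, 30 mm deep, mouths at z 42 mm with 3 mm chamfers. A seated file has its shoulders at z 97 mm and its top at z 172 mm. Steel posts, 110 mm high, at x +65 mm (hinge) and -55 mm (rest and stop for the bar), y -17.5 mm.
- broad_slot (a point): Centre of the floor of the long slot (9 x 56 mm), z 12 mm, at rack x -20 mm, nearer the knob end.
- slim_slot (a point): Centre of the floor of the short slot (9 x 42 mm), z 12 mm, at rack x +35 mm, nearer the hinge.
- keeper_hinge (a point): Point on the keeper bar's upright hinge axis (rack x +65, y -17.5, z 104 mm).
- keeper_knob (a point): Top of the black finger knob that stands on the keeper bar 135 mm from the hinge axis; knob 11 to 15 mm in diameter, z 106 to 152 mm, this point on its axis at z 152 mm. Push it sideways to swing the bar.
- keeper (a joint): Angle (rad) of the steel keeper bar, which swings level at z 101-107 mm. 0 is shut: the bar points along the rack's -x, on the rest post, beside the handles and 4 mm above the shoulders of seated files. It grows as it swings out to the rack's -y (limit 1.9; starts at 1.0-1.5) and stays where left (0.3 N at the knob moves it). A file not fully home blocks it; shut, it blocks the slots.
- remover_bottle: Bystander: pale blue bottle with white cap, 36 x 52 x 134 mm, stands loose on the table; origin at the centre of its underside, z up.
- cream_tube: Bystander: cream-coloured hand-cream tube standing on its green cap, 35 x 40 x 106 mm, loose on the table; origin at the centre of its underside, z up.
- red_varnish: Bystander: red varnish bottle with black cap, 31 x 31 x 72 mm, stands loose on the table; origin at the centre of its underside, z up.

How it is judged (in metres and radians):
On the way, in this order (a step that is already met when the one before it is completed fails the run):
1. One of the files stands fully home in its own slot, let go (((horizontal distance between broad_file and broad_slot below 0.006 m and z of broad_file in the frame of broad_slot below 0.004 m and angle between broad_file's own z axis and vertical below 0.15 rad and angle between the y axis of broad_file and the y axis of rack, either way round below 0.15 rad and contact force between broad_file and the fingers below 0.05 N) or (horizontal distance between slim_file and slim_slot below 0.006 m and z of slim_file in the frame of slim_slot below 0.004 m and angle between slim_file's own z axis and vertical below 0.15 rad and angle between the y axis of slim_file and the y axis of rack, either way round below 0.15 rad and contact force between slim_file and the fingers below 0.05 N))), for 0.2 s.
2. Both files stand fully home in their own slots, let go, with the keeper bar still open (horizontal distance between broad_file and broad_slot below 0.006 m and z of broad_file in the frame of broad_slot below 0.004 m and angle between each of broad_file, slim_file's own z axis and vertical below 0.15 rad and angle between the y axis of each of broad_file, slim_file and the y axis of rack, either way round below 0.15 rad and horizontal distance between slim_file and slim_slot below 0.006 m and z of slim_file in the frame of slim_slot below 0.004 m and contact force between each of broad_file, slim_file and the fingers below 0.05 N and value of joint keeper above 0.5 rad), for 0.2 s.
3. The keeper bar is fully shut over both files (horizontal distance between broad_file and broad_slot below 0.006 m and z of broad_file in the frame of broad_slot below 0.004 m and angle between each of broad_file, slim_file's own z axis and vertical below 0.15 rad and angle between the y axis of each of broad_file, slim_file and the y axis of rack, either way round below 0.15 rad and horizontal distance between slim_file and slim_slot below 0.006 m and z of slim_file in the frame of slim_slot below 0.004 m and value of joint keeper below 0.06 rad), for 0.2 s.
At the end, for the whole second after the job is handed in: Each file stands at rest in its own slot, handle up: lower end within 4 mm of the slot floor and 6 mm of the slot's centre, upright and in line with the slot within 0.15 rad. The keeper bar is within 0.06 rad of shut. The three bystanders stand upright (0.2 rad) within 30 mm of where they began (all of step 3 and linear speed of each of broad_file, slim_file below 0.03 m/s and distance of each of remover_bottle, cream_tube, red_varnish from where it was at the start of the episode below 0.03 m and angle between each of remover_bottle, cream_tube, red_varnish's own z axis and vertical below 0.2 rad); the robot touches nothing.
It fails at once if The broad file is dropped, laid down or tipped by more than 0.8 rad (angle between broad_file's own z axis and vertical above 0.8 rad).
It fails at once if The slim file is dropped, laid down or tipped by more than 0.8 rad (angle between slim_file's own z axis and vertical above 0.8 rad).
It fails at once if The remover bottle is shoved more than 30 mm or tipped over (distance of remover_bottle from where it was at the start of the episode above 0.03 m or angle between remover_bottle's own z axis and vertical above 0.5 rad).
It fails at once if The cream tube is shoved more than 30 mm or tipped over (distance of cream_tube from where it was at the start of the episode above 0.03 m or angle between cream_tube's own z axis and vertical above 0.5 rad).
It fails at once if The red varnish is shoved more than 30 mm or tipped over (distance of red_varnish from where it was at the start of the episode above 0.03 m or angle between red_varnish's own z axis and vertical above 0.5 rad).
It also fails if it takes over 67 s, if anything falls off the work surface, if the arm or the gripper's body presses on something with over 40 N, if the wrist force passes 120 N, or if a joint passes its speed limit or range.

### The arm

A 6-joint arm with a two-finger parallel gripper is mounted at the origin on a cart in front of the work surface, level with it; the furniture and walls round the work are solid. World frame = base frame: x ahead of the robot, y to its left, z up, the work surface at z = 0. Lengths are in m, angles in degrees, forces in N, time in s.
With the tool pointing down it reaches from about 0.4 to 0.825 m from the base axis. Payload 7 kg.
Tool frame: the origin (TCP) lies midway between the tips of the shut fingers; the grasp point (between the pads) lies 19 mm behind it; z points along the fingers, y is the line along which they close (so a half turn about z gives the same grasp; the last joint's range is limited). The gripper opens to 88 mm and grips with 3 to 60 N. Pads are 19 mm wide; open, the fingers measure 130 mm over their backs; the gripper's body (78 mm by 193 mm) begins 47 mm behind the grasp point.
Start: joints at [-57.863, 20.546, 0.682, 0, -70.136, -16.507], TCP at [0.182, -0.65, 0.227] pointing down, gripper open.
Joint ranges: [-176.03, 176.03], [-82.01, 121.73], [-58.28, 71.71], [-173.87, 95.51], [-174.79, -0.11], [-173.66, 173.66]. Speed limits (degrees/s): [136.94, 136.94, 172.46, 180, 180, 180].

### API

Orientations are given as a 3x3 rotation matrix whose columns are the frame's x, y, z axes.
In Python, from rig import robot, jaws, solver, imaging, order, nets gives the robot as it stands. Calls block until the motion is done:
- robot.goto(position, orientation): joint-space move of the TCP to a pose.
- robot.servo_line(position, ori=None, speed=0.15): straight line of the TCP; ori=None keeps the orientation; speed is the mean speed in m/s.
- robot.movej(angles): joint-space move.
- jaws.move_gripper(opening): opening from 0.0 (shut) to 1.0 (fully open); the grip force is fixed at half the most; returns when the fingers have stopped.
- robot.dwell(seconds).
- solver.ik(position, orientation): joint angles nearest the present ones, or None.
- robot.get_state(): the state.
- imaging.grab_frame(name): name is "scene" or "top" or "wrist"; returns (picture, depth): 384x512x3 uint8, red, green, blue; 384x512 float32, m along the optical axis (not along the pixel's ray), 0 where there is no reading.
- imaging.camera_info(name): a dict with "vfov" (degrees; the focal length in pixels is half the picture's height over the tangent of half this angle, whatever the lens; pixels are square), "cx", "cy" (the principal point, pixels), "k1" (the pictures are not rectified: a ray, as slopes to the right and down, at radius r is drawn at 1 + k1 r^2 times it, then the intrinsics apply), "view" (4x4, takes a point from world to camera coordinates); the wrist camera has in their place "T_tool_cam" (4x4, takes a point from camera to tool coordinates, whose origin is the TCP and whose axes are the flange's). Camera axes: x right, y down, z forward; pixel columns grow to the right and rows downward; lengths in m; the calibration is good to about 2 mm. A picture is of the moment at which its call begins: read the wrist's pose just before it. camera_info takes no time and is no camera call.
A pose or a line that the arm cannot do raises robot.Unreachable and nothing moves.
- order.job_done(): hands the job in; it is judged then, once.
Trained networks look in the newest picture that a camera, given by its name, has taken for a name from the list of things; names that differ only in an ending like _2 or _b are one class to them, and where a whole thing is asked for, a point or a joint stands for the part that bears it (a point fixed in the world has none). Each returns a list of dicts, best first, with "p" (0 to 1); they miss things now and then, are a little off and sometimes report something else, mostly with a low value. They report only what shows in the picture. A call takes as long as a camera call.
- nets.search_frame(camera, label): "bbox" ([centre column, centre row, width, height] in pixels, round what is visible of it).
- nets.landmark_of(camera, label): "pixel" ([column, row] in pixels: a listed point, or the origin of a listed thing).
The state is a dict: "t": time; "qpos": joint angles; "qvel": joint speeds; "effort": joint torques, N m; "position": TCP position; "tcp_rot": TCP orientation; "force": force on the tool from outside, world axes, zero at the start; "ft_torque": the same for the moment, N m; "grip_width": opening from 0.0 (shut) to 1.0 (fully open); "finger_force": force on a finger pad.
Only numpy, scipy, OpenCV 4.12 (cv2) and the standard library are available. Lean on these libraries where they do the work, as an engineer would, in place of code of your own. Each camera call takes 0.05 s, during which the arm holds its last target. There are 200 camera calls.

## Working session

There is one attempt and no reset: what is moved stays moved. The work goes in short steps, each a Python script; the robot and the scene stay as the last script left them, time stands still between calls to the robot, and variables do not carry over. Pictures are saved under pics/ and viewed, at most 10 in all, crops included, and the job is handed in when it is done.

```bash
ls; mkdir -p pics
cat > h.py <<'E'
import numpy as np, cv2
from rig import robot, jaws, solver, imaging, order, nets
def K(n):
    i=imaging.camera_info(n); f=192/np.tan(np.radians(i["vfov"])/2); return i,f
def cam2world(n,st=None):
    i,_=K(n)
    if "view" in i: return np.linalg.inv(np.array(i["view"]))
    T=np.eye(4); T[:3,:3]=np.array(st["tcp_rot"]); T[:3,3]=st["position"]
    return T@np.array(i["T_tool_cam"])
def ray(n,px,st=None):
    i,f=K(n); d=(np.array(px)-[i["cx"],i["cy"]])/f; u=d.copy()
    for _ in range(20): u=d/(1+i["k1"]*(u@u))
    T=cam2world(n,st); return T[:3,3],T[:3,:3]@np.array([u[0],u[1],1.])   # scaled by depth
def tri(rs):
    A=np.zeros((3,3));b=np.zeros(3)
    for o,d in rs:
        d=d/np.linalg.norm(d);P=np.eye(3)-np.outer(d,d);A+=P;b+=P@o
    p=np.linalg.solve(A,b)
    return p,[float(np.linalg.norm(np.cross(p-o,d/np.linalg.norm(d)))) for o,d in rs]
def depthpt(n,px,dep,st=None):
    o,d=ray(n,px,st); c,r=int(round(px[0])),int(round(px[1])); w=dep[max(r-1,0):r+2,max(c-1,0):c+2]; w=w[w>0]
    return o+d*np.median(w) if w.size else None
def cloud(n,dep,st=None,mask=None):
    i,f=K(n); m=dep>0 if mask is None else (dep>0)&mask; r,c=np.nonzero(m)
    d=np.stack([(c-i["cx"])/f,(r-i["cy"])/f],1);u=d.copy()
    for _ in range(20): u=d/(1+i["k1"]*(u**2).sum(1,keepdims=True))
    z=dep[r,c]; P=np.c_[u*z[:,None],z]; T=cam2world(n,st); return P@T[:3,:3].T+T[:3,3],r,c
def save(n,p): cv2.imwrite(p,cv2.cvtColor(n,cv2.COLOR_RGB2BGR))
E
python3 - <<'E'
from h import *
np.set_printoptions(precision=4,suppress=True)
s=robot.get_state();print(s["t"],s["position"],s["grip_width"])
D={}
for n in ["scene","top"]:
    im,d=imaging.grab_frame(n); save(im,f"pics/{n}.png"); np.save(n+"_d.npy",d);np.save(n+"_i.npy",im); D[n]=d
    print(n,cam2world(n)[:3,3],K(n))
names="broad_file slim_file stand hook_left hook_right rack broad_slot slim_slot keeper_hinge keeper_knob remover_bottle cream_tube red_varnish".split()
for l in names:
    rs=[]
    for n in ["scene","top"]:
        r=nets.landmark_of(n,l)
        if r: 
            px=r[0]["pixel"]; rs.append(ray(n,px)); print(l,n,np.array(px),round(r[0]["p"],2),depthpt(n,px,D[n]))
    if len(rs)==2: print("   tri",*tri(rs))
print(robot.get_state()["t"])
E
```

```text
pics
rig.py
0.0 [ 0.1817 -0.6496  0.2256] 0.9994462534394826
scene [-0.0534  0.5247  0.5789] ({'vfov': 55.713544646677796, 'cx': 252.54333126474035, 'cy': 190.27679466135382, 'k1': -0.007526290058112695, 'view': array([[-0.5338, -0.8452, -0.0246,  0.4293],
       [-0.4371,  0.3007, -0.8477,  0.3096],
       [ 0.7239, -0.4417, -0.53  ,  0.5772],
       [ 0.    ,  0.    ,  0.    ,  1.    ]])}, np.float64(363.2874167221561))
top [0.3994 0.1415 0.9872] ({'vfov': 56.843564451867294, 'cx': 255.84930388046277, 'cy': 187.90388266710974, 'k1': 0.006813284013574221, 'view': array([[-0.0107, -0.9999, -0.0085,  0.1542],
       [-0.9837,  0.0121, -0.1796,  0.5684],
       [ 0.1796,  0.0065, -0.9837,  0.8985],
       [ 0.    ,  0.    ,  0.    ,  1.    ]])}, np.float64(354.7741324415475))
broad_file scene [207.9 236.4] 0.83 [0.6098 0.254  0.0055]
broad_file top [207.1 186.1] 0.8 [0.5751 0.2772 0.0605]
   tri [0.5754 0.2747 0.0397] [0.006484647682797877, 0.006484647682797781]
slim_file scene [234.4 209.8] 0.86 [0.6235 0.1678 0.0442]
slim_file top [231.6 174.9] 0.63 [0.6165 0.2161 0.0075]
   tri [0.5
[... 1524 characters left out ...]
888 -0.1814  0.1521]
   tri [ 0.489  -0.1812  0.1519] [0.00027819723550343744, 0.00027819723550344107]
remover_bottle scene [253.8 187.1] 0.94 [0.7239 0.0457 0.0192]
remover_bottle top [294.1 131.9] 0.91 [0.7257 0.0406 0.0522]
   tri [0.7413 0.0354 0.0069] [0.00033774317328576095, 0.00033774317328588336]
cream_tube scene [162.9 304.2] 0.78 [0.4548 0.4268 0.0202]
cream_tube top [156.6 230.3] 0.78 [0.461  0.4134 0.0388]
   tri [0.4638 0.4235 0.009 ] [0.0016768680347834923, 0.0016768680347833587]
red_varnish scene [259.3 294.1] 0.66 [0.3755 0.2542 0.0161]
red_varnish top [222.9 255.1] 0.56 [0.3941 0.2374 0.0275]
   tri [ 0.3943  0.2416 -0.0091] [0.0006716696934153002, 0.0006716696934153272]
1.4
```

Run:
```python
import cv2,numpy as np
a=cv2.imread("pics/scene.png")[110:330,130:430];cv2.imwrite("pics/c1.png",cv2.resize(a,None,fx=2.6,fy=2.6,interpolation=2))
a=cv2.imread("pics/top.png")[100:290,130:430];cv2.imwrite("pics/c2.png",cv2.resize(a,None,fx=2.6,fy=2.6,interpolation=2))
```

```text
(no output)
```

View pics/c1.png

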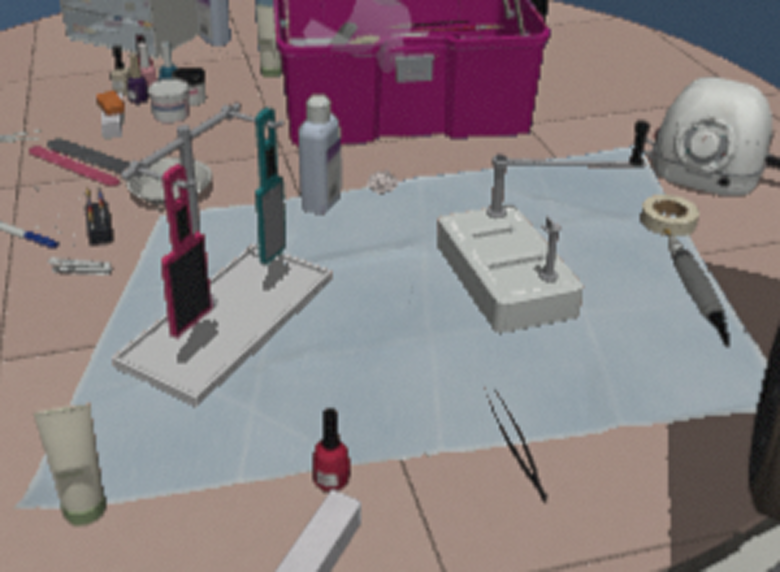

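View pics/c2.png

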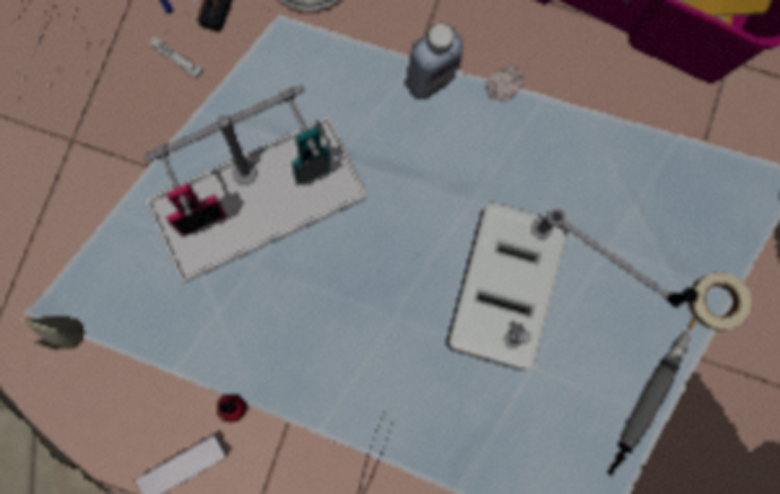

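The scene picture shows pink on the left hook (crop 185,250) and teal on the right hook (265,190). The rack's slots are free, and the keeper is swung out with its knob at crop (640,140). The top view shows the stand yawed about +16° and the rack about -16°. Next I take closer wrist views.

```bash
cat >> h.py <<'E'
def down(yaw):  # tool z down, tool y along world direction (-sin yaw, cos yaw) or opposite
    c,s=np.cos(yaw),np.sin(yaw); y=np.array([-s,c,0]); z=np.array([0,0,-1.]); return np.stack([np.cross(y,z),y,z],1)
def best(yaw,p):
    q0=np.array(robot.get_state()["qpos"]);o=[]
    for k in (0,np.pi):
        R=down(yaw+k); q=solver.ik(p,R)
        if q is not None: o.append((np.abs(np.array(q)-q0).max(),k,R,q))
    o.sort(key=lambda a:a[0]); return o
E
python3 - <<'E'
from h import *
np.set_printoptions(precision=4,suppress=True)
print(imaging.camera_info("wrist"))
p=robot.get_state()["position"]; robot.servo_line([p[0],p[1],0.40],speed=0.2)
yaw=-0.28
for i,c in enumerate([(0.46,-0.05,0.36),(0.54,-0.02,0.36)]):
    b=best(yaw,c); print([(round(x[0]),x[1],np.round(x[3])) for x in b]); robot.goto(c,b[0][2])
    s=robot.get_state(); im,d=imaging.grab_frame("wrist"); save(im,f"pics/w{i}.png"); np.savez(f"w{i}",im=im,d=d,p=s["position"],R=s["tcp_rot"]); print(s["t"],s["position"])
    for l in "rack broad_slot slim_slot keeper_hinge keeper_knob".split():
        r=nets.landmark_of("wrist",l)
        if r: print(l,np.array(r[0]["pixel"]),round(r[0]["p"],2),depthpt("wrist",r[0]["pixel"],d,s))
E
```

```text
{'vfov': 67.24360728100447, 'cx': 250.8440534521469, 'cy': 194.02920549937448, 'k1': -0.03095915034247828, 'T_tool_cam': array([[-0.0002, -0.9666, -0.2562,  0.0688],
       [ 1.    , -0.0001, -0.0004, -0.0007],
       [ 0.0004, -0.2562,  0.9666, -0.1566],
       [ 0.    ,  0.    ,  0.    ,  1.    ]])}
[(76, 3.141592653589793, array([ 18.,  -4., -11.,   0., -82.,  56.])), (108, 0, array([  18.,   -4.,  -11.,    0.,  -82., -124.]))]
4.775 [ 0.4601 -0.0505  0.36  ]
rack [237.7 132.7] 0.74 [ 0.5095 -0.0435  0.0404]
broad_slot [232.8 144. ] 0.75 [ 0.4924 -0.0281  0.0108]
slim_slot [237.4 107.8] 0.72 [ 0.5481 -0.0532  0.0108]
keeper_hinge [245.5  84.7] 0.64 [ 0.5693 -0.0755  0.109 ]
keeper_knob [348.3 121.2] 0.97 [ 0.489  -0.1852  0.1501]
[(8, 3.141592653589793, array([ 19.,   4.,  -3.,   0., -82.,  55.])), (139, 0, array([ 157.,  -82.,   -3.,    0., -169.,   97.]))]
5.5083 [ 0.5407 -0.0197  0.3588]
rack [270.1 169.4] 0.92 [ 0.5173 -0.0475  0.0414]
broad_slot [262.7 182.2] 0.92 [ 0.4992 -0.0299  0.0393]
slim_slot [266.3 148.7] 0.89 [ 0.5518 -0.0505  0.0396]
keeper_hinge [281.2 139.4] 0.89 [ 0.5667 -0.0721  0.11  ]
keeper_knob [384.1 173.2] 0.63 [ 0.4918 -0.1871  0.1481]
```

View pics/w0.png

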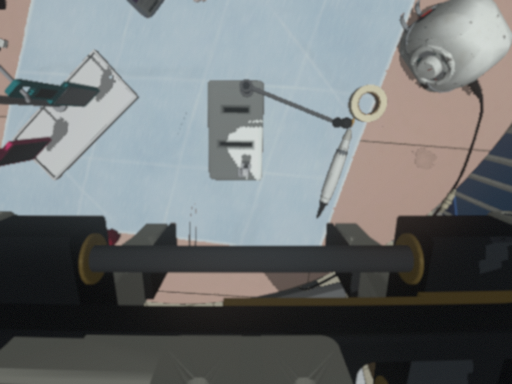

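The wrist view shows the rack at (236,130), with slots at (236,109) and (236,143), and both files at the left edge. Now I fit the rack from the depth clouds and look at the stand.

```bash
cat > rackfit.py <<'E'
from h import *
np.set_printoptions(precision=4,suppress=True)
def fit(n,dep,st,im,lbl):
    P,r,c=cloud(n,dep,st)
    near=np.linalg.norm(P[:,:2]-[0.513,-0.04],axis=1)<0.11
    t=P[near&(abs(P[:,2]-0.041)<0.006)]
    rc=cv2.minAreaRect((t[:,:2]*1000).astype(np.float32)); 
    (cx,cy),(w,h),a=rc; a=np.radians(a); 
    if w<h: w,h=h,w; a+=np.pi/2
    a=(a+np.pi/2)%np.pi-np.pi/2
    C=np.array([cx,cy])/1000; X=np.array([np.cos(a),np.sin(a)]);Y=np.array([-X[1],X[0]])
    print(lbl,"rack c",C,"size",w,h,"yaw",np.degrees(a),"z",np.median(t[:,2]))
    L=(P[:,:2]-C)@np.stack([X,Y],1)
    # slots: render local height map from rays hitting below top within footprint
    m=(abs(L[:,0])<0.075)&(abs(L[:,1])<0.04)&(P[:,2]<0.036)
    o=cam2world(n,st)[:3,3]
    Q=o+(P-o)*((0.042-o[2])/(P[:,2]-o[2]))[:,None]   # ray crossing the top plane
    Lq=(Q[:,:2]-C)@np.stack([X,Y],1)
    for x0 in(-0.02,0.035):
        k=m&(abs(Lq[:,0]-x0)<0.015)
        if k.sum()>5: 
            q=Lq[k]; mid=(q.min(0)+q.max(0))/2; print("  slot",x0,k.sum(),"local mid",mid,"ext",np.ptp(q,axis=0),"world",C+X*mid[0]+Y*mid[1])
E
python3 - <<'E'
from rackfit import *
for i in(0,1):
    w=np.load(f"w{i}.npz"); fit("wrist",w["d"],dict(position=w["p"],tcp_rot=w["R"]),w["im"],f"w{i}")
fit("top",np.load("top_d.npy"),None,None,"top")
# closer look at rack + stand
b=best(-0.28,(0.50,-0.03,0.30)); robot.goto((0.47,-0.035,0.30),b[0][2])
s=robot.get_state(); im,d=imaging.grab_frame("wrist"); np.savez("w2",im=im,d=d,p=s["position"],R=s["tcp_rot"]); fit("wrist",d,s,im,"w2"); save(im,"pics/w2.png")
yaw=0.28
for i,c in enumerate([(0.47,0.20,0.38),(0.53,0.17,0.38)]):
    b=best(yaw,c); robot.goto(c,b[0][2])
    s=robot.get_state(); im,d=imaging.grab_frame("wrist"); save(im,f"pics/s{i}.png"); np.savez(f"s{i}",im=im,d=d,p=s["position"],R=s["tcp_rot"]); print(s["t"],s["position"],np.round(b[0][3]))
    for l in "broad_file slim_file hook_left hook_right".split():
        r=nets.landmark_of("wrist",l)
        if r: print(l,np.array(r[0]["pixel"]),round(r[0]["p"],2),depthpt("wrist",r[0]["pixel"],d,s))
E
```

```text
w0 rack c [ 0.5119 -0.0392] size 160.4678192138672 90.26789855957031 yaw -16.899505615234354 z 0.040456772018030496
  slot -0.02 199 local mid [-0.0193  0.0003] ext [0.0097 0.0538] world [ 0.4934 -0.0333]
  slot 0.035 162 local mid [ 0.0351 -0.0005] ext [0.0081 0.0412] world [ 0.5453 -0.0499]
w1 rack c [ 0.5121 -0.0393] size 159.28887939453125 90.11768341064453 yaw -17.047752380371108 z 0.04054016943880945
  slot -0.02 161 local mid [-0.0192 -0.0002] ext [0.0078 0.0538] world [ 0.4937 -0.0339]
  slot 0.035 142 local mid [0.0352 0.0005] ext [0.0085 0.0411] world [ 0.5458 -0.0491]
top rack c [ 0.5138 -0.0369] size 159.8175811767578 89.976318359375 yaw -16.795578002929716 z 0.04128886040241675
  slot -0.02 66 local mid [-0.0203  0.0002] ext [0.0089 0.0544] world [ 0.4943 -0.0309]
  slot 0.035 48 local mid [0.0342 0.0005] ext [0.0084 0.0394] world [ 0.5467 -0.0463]
w2 rack c [ 0.5117 -0.0391] size 160.81910705566406 90.34654998779297 yaw -17.070549011230476 z 0.04040369772580685
  slot -0.02 227 local mid [-0.0195 -0.0008] ext [0.0081 0.0545] world [ 0.4929 -0.0342]
  slot 0.035 204 local mid [ 0.0352 -0.0008] ext [0.0086 0.0403] world [ 0.5451 -0.0502]
7.2917 [0.4701 0.1995 0.3796] [ 45.   1.  -4.   0. -85.  61.]
broad_file [222.1  84.2] 0.85 [0.5766 0.2806 0.0062]
slim_file [296.4  69.2] 0.73 [0.6194 0.173  0.0911]
hook_left [209.3  68.1] 0.72 [0.5747 0.276  0.1956]
hook_right [319.   49.9] 0.88 [0.6236 0.1672 0.2032]
7.9167 [0.5308 0.1688 0.3791] [ 38.   6.   1.   0. -85.  68.]
broad_file [192.9 114.5] 0.67 [0.5792 0.2639 0.1273]
slim_file [267.7 100.9] 0.61 [0.6215 0.1722 0.1671]
hook_left [170.3 113. ] 0.86 [0.5774 0.2743 0.2032]
hook_right [280.5  94.5] 0.74 [0.6294 0.1621 0.2033]
```

View pics/s0.png

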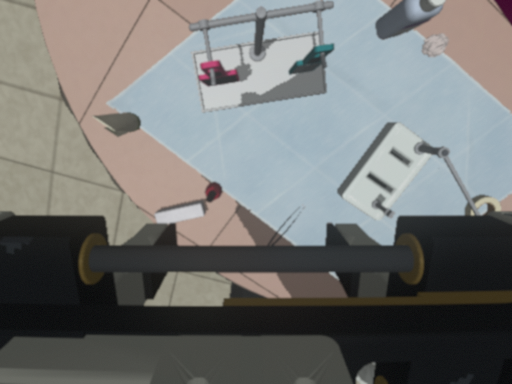

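The wrist view shows the pink file at (215,73) and the teal file at (318,57), which is somewhat yawed on its hook. I'll fit both from colour and depth.

```bash
cat > filefit.py <<'E'
from h import *
np.set_printoptions(precision=4,suppress=True)
def masks(im):
    hsv=cv2.cvtColor(im,cv2.COLOR_RGB2HSV); H,S,V=[hsv[...,k].astype(int) for k in range(3)]
    return dict(pink=((H>155)|(H<5))&(S>120)&(V>40),teal=(H>78)&(H<100)&(S>90)&(V>20))
def fitfile(n,d,st,im,lbl,zr=(0.135,0.23),c0={"pink":(0.578,0.277),"teal":(0.625,0.167)}):
    for k,m in masks(im).items():
        P,r,c=cloud(n,d,st,m)
        P=P[(np.linalg.norm(P[:,:2]-c0[k],axis=1)<0.05)&(P[:,2]>zr[0])&(P[:,2]<zr[1])]
        if len(P)<15: print(lbl,k,"few",len(P)); continue
        T=P[P[:,2]>P[:,2].max()-0.008]; 
        rc=cv2.minAreaRect((T[:,:2]*1000).astype(np.float32)); (x,y),(w,h),a=rc
        if w>h: a+=90
        a=(a+90)%180-90
        print(lbl,k,len(P),"ztop",np.percentile(P[:,2],97),"| top pts",len(T),"mid",x,y,"size",min(w,h),max(w,h),"yaw(thickness axis)",a)
E
python3 - <<'E'
from filefit import *
for i in(0,1):
    w=np.load(f"s{i}.npz"); fitfile("wrist",w["d"],dict(position=w["p"],tcp_rot=w["R"]),w["im"],f"s{i}")
for n in("top","scene"): fitfile(n,np.load(n+"_d.npy"),None,np.load(n+"_i.npy"),n)
# stand tray fit
for i in(0,1):
    w=np.load(f"s{i}.npz"); P,_,_=cloud("wrist",w["d"],dict(position=w["p"],tcp_rot=w["R"]))
    k=(np.linalg.norm(P[:,:2]-[.61,.225],axis=1)<.14)
    for lo,hi,l in((0.186,0.2,"bar"),):
        q=P[k&(P[:,2]>lo)&(P[:,2]<hi)]; print(len(q))
    # bar points: far side
    q=P[k&(P[:,2]>0.188)&(P[:,2]<0.2)&(P[:,:2]@[.958,.287]>.958*.61+.287*.225+.022)]
    v=np.cov(q[:,:2].T); e=np.linalg.eigh(v)[1][:,1]; print("bar yaw",np.degrees(np.arctan2(-e[0]*np.sign(e[1]),abs(e[1]))),q.mean(0),len(q))
# closer views from above each file
for nm,c,yaw in(("pink",(0.55,0.27,0.345),0.28),("teal",(0.585,0.155,0.345),0.28)):
    X=np.array([np.cos(yaw),np.sin(yaw)]); tgt=np.array({"pink":(0.578,0.277),"teal":(0.625,0.167)}[nm])-X*0.10
    b=best(yaw,(*tgt,0.36)); robot.goto((*tgt,0.36),b[0][2])
    s=robot.get_state(); im,d=imaging.grab_frame("wrist"); save(im,f"pics/{nm}.png"); np.savez(f"f_{nm}",im=im,d=d,p=s["position"],R=s["tcp_rot"]); fitfile("wrist",d,s,im,nm)
print(robot.get_state()["t"])
E
```

```text
s0 pink 95 ztop 0.20442222042352012 | top pts 94 mid 577.8320922851562 275.1715087890625 size 5.079921722412109 19.423397064208984 yaw(thickness axis) 24.197467803955078
s0 teal 142 ztop 0.20445117388901485 | top pts 116 mid 627.1436767578125 163.22666931152344 size 5.936368465423584 19.68801498413086 yaw(thickness axis) 25.15537452697754
s1 pink 82 ztop 0.2044990191551783 | top pts 79 mid 577.8956298828125 274.83929443359375 size 5.158198356628418 18.83302879333496 yaw(thickness axis) 22.90947723388672
s1 teal 67 ztop 0.2046082119957241 | top pts 67 mid 627.3271484375 162.56797790527344 size 4.639463424682617 16.690044403076172 yaw(thickness axis) 22.64889907836914
top pink 46 ztop 0.20544621103295188 | top pts 23 mid 578.6544189453125 277.0277404785156 size 4.6339311599731445 19.238719940185547 yaw(thickness axis) 24.42438316345215
top teal 50 ztop 0.20568784492806733 | top pts 22 mid 628.3138427734375 163.9752960205078 size 4.32966423034668 19.899438858032227 yaw(thickness axis) 19.47859001159668
scene pink 153 ztop 0.20443561311656222 | top pts 33 mid 576.2720336914062 277.414947
[... 376 characters left out ...]
] 1044
pink pink 116 ztop 0.2046267850754587 | top pts 103 mid 577.6319580078125 275.44732666015625 size 5.450192451477051 19.136890411376953 yaw(thickness axis) 24.486677169799805
pink teal 79 ztop 0.20473411799359295 | top pts 79 mid 626.76318359375 163.60693359375 size 4.779587745666504 17.993572235107422 yaw(thickness axis) 27.876707077026367
teal pink 103 ztop 0.20435850607506162 | top pts 91 mid 577.9642944335938 274.69561767578125 size 4.809017658233643 18.07309341430664 yaw(thickness axis) 24.365802764892578
teal teal 94 ztop 0.20441375305756537 | top pts 94 mid 627.6874389648438 162.3509521484375 size 5.178247928619385 18.739917755126953 yaw(thickness axis) 27.117572784423828
9.2833
```

View pics/teal.png

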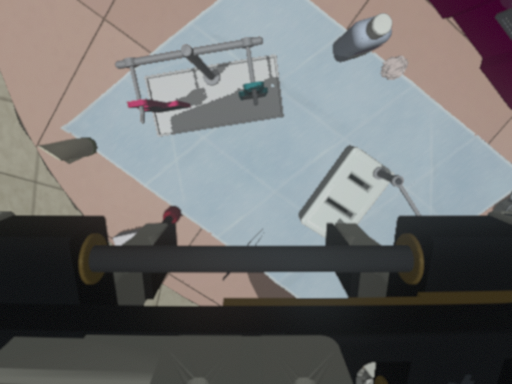

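Stand yaw is about 23°, and the two files agree with hooks 124 mm apart. I'll take the teal file first.

```bash
cat > pick.py <<'E'
from h import *
np.set_printoptions(precision=4,suppress=True)
SY=np.radians(23.2); RY=np.radians(-17.0)
def S(l): 
    s=robot.get_state(); print(l,"t %.2f"%s["t"],np.array(s["position"]),"F",np.array(s["force"]),"w %.3f"%s["grip_width"],"ff",np.round(s["finger_force"],1),flush=True); return s
ZG=0.166
def pick(xy,yaw):
    xy=np.array(xy); R=best(yaw,(*xy,0.29))[0][2]
    jaws.move_gripper(0.6); robot.goto((*xy,0.29),R)
    robot.servo_line((*xy,ZG),speed=0.12); S("at grasp")
    jaws.move_gripper(0.0); S("gripped")
    robot.servo_line((*xy,ZG+0.010),speed=0.05); S("raised")
    b=xy-0.05*np.array([np.cos(SY),np.sin(SY)])
    robot.servo_line((*b,ZG+0.010),speed=0.06); S("drawn")
    robot.servo_line((*b,ZG+0.13),speed=0.2); S("lifted")
def over(xy):
    R=best(RY,(*xy,0.29))[0][2]; robot.goto((*xy,0.29),R)
def insert(xy,zf=0.1335):
    robot.servo_line((*xy,0.176),speed=0.15); robot.dwell(0.2); s=S("above"); f0=np.array(s["force"])
    z=0.172
    while z>zf-0.004:
        robot.servo_line((*xy,z),speed=0.04); s=robot.get_state(); f=np.array(s["force"])-f0
        if np.linalg.norm(f)>4: print("z %.4f"%z,"real %.4f"%s["position"][2],"dF",f)
        if f[2]>12: break
        z-=0.002
    S("end"); return z
E
python3 - <<'E'
from pick import *
pick((0.6272,0.1630),np.radians(25))
over((0.5453,-0.0497)); S("over")
im,d=imaging.grab_frame("wrist"); save(im,"pics/hand.png")
im,d=imaging.grab_frame("scene"); a=im[60:300,180:460]; save(cv2.resize(a,None,fx=2.5,fy=2.5),"pics/carry.png")
E
```

```text
at grasp t 11.82 [0.6277 0.1632 0.167 ] F [-0.3488 -0.8508 -0.0007] w 0.600 ff 0.0
gripped t 12.43 [0.6272 0.163  0.1661] F [-0.076  -0.6354  0.9289] w 0.244 ff 30.0
raised t 12.78 [0.6275 0.1631 0.1766] F [-0.3091  0.3301 -0.3006] w 0.248 ff 30.0
drawn t 13.76 [0.5815 0.1435 0.1761] F [ 0.1005 -0.1979 -0.4972] w 0.246 ff 30.0
lifted t 14.51 [0.5806 0.1433 0.2945] F [-0.9451 -0.1314 -1.621 ] w 0.246 ff 30.0
over t 15.32 [ 0.545  -0.0499  0.2891] F [-0.9163 -0.197  -0.5613] w 0.247 ff 30.0
```

View pics/carry.png

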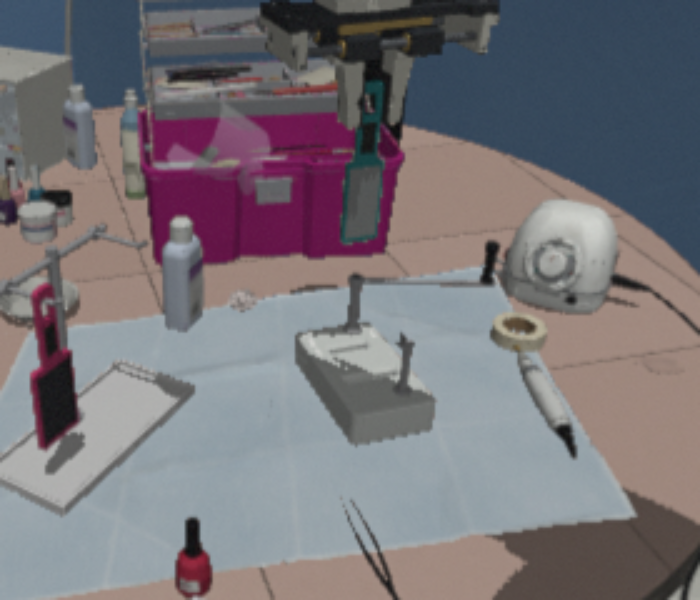

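The carry picture shows the teal file held upright over the rack at crop (365,190). I'll check its tilt and bottom position by depth before inserting it.

```bash
cat > tilt.py <<'E'
from pick import *
from scipy.optimize import least_squares
def tilt(w):
    s=robot.get_state(); c=np.array(s["position"]); zb=c[2]-(ZG-0.0445)   # expected bottom z
    X=np.array([np.cos(RY),np.sin(RY)]);Y=np.array([-X[1],X[0]])
    im,d=imaging.grab_frame("scene"); P,r,cc=cloud("scene",d)
    L=np.c_[(P[:,:2]-c[:2])@X,(P[:,:2]-c[:2])@Y,P[:,2]-zb]
    k=(abs(L[:,0])<.025)&(abs(L[:,1])<.045)&(L[:,2]>-.02)&(L[:,2]<.112)&(L[:,2]>-.01)
    L=L[k]; B=L[(L[:,2]>0.01)&(L[:,2]<0.08)]
    # broad face plane (seen from -x side): x = a+b*y+c*z
    f=least_squares(lambda p:p[0]+p[1]*B[:,1]+p[2]*B[:,2]-B[:,0],[0,0,0],loss="soft_l1",f_scale=.001).x
    ed=[]
    for z in np.arange(.012,.078,.006):
        q=B[abs(B[:,2]-z)<.003]
        if len(q)>5: ed.append((z,q[:,1].min(),q[:,1].max()))
    ed=np.array(ed); m=(ed[:,1]+ed[:,2])/2; pf=np.polyfit(ed[:,0],m,1)
    print("n",len(B),"face x at bottom %.4f (centre +.003), yaw err deg %.2f, dx/dz deg %.2f"%(f[0],np.degrees(-f[1]),np.degrees(f[2])))
    print("y mid at bottom %.4f tilt deg %.2f width %.4f"%(pf[1],np.degrees(pf[0]),np.median(ed[:,2]-ed[:,1])),"lowest z",np.percentile(L[:,2],[0,1,3]))
    return f,pf
if __name__=="__main__": tilt(.038)
E
python3 tilt.py
```

```text
n 412 face x at bottom -0.0025 (centre +.003), yaw err deg -0.66, dx/dz deg 0.00
y mid at bottom 0.0013 tilt deg 0.08 width 0.0378 lowest z [-0.0004  0.0003  0.0031]
```

The file hangs upright and centred, so I'll insert it.

Run:
```python
from pick import *
print(insert((0.5453,-0.0497)))
```

```text
above t 16.57 [ 0.5458 -0.0496  0.1769] F [-0.6092  0.1065  0.2116] w 0.246 ff 30.0
z 0.1320 real 0.1331 dF [-0.8336 -0.1248  5.9337]
z 0.1300 real 0.1328 dF [-1.8257 -0.1831 16.6612]
end t 22.07 [ 0.5474 -0.05    0.1328] F [-2.4349 -0.0766 16.8728] w 0.250 ff 30.0
0.12999999999999995
```

It is seated at the predicted height. Now I release it, verify, and fetch the pink file.

Run:
```python
from tilt import *
robot.servo_line((0.5456,-0.0497,0.1328),speed=0.05)
jaws.move_gripper(0.6); robot.dwell(0.3); S("released")
robot.servo_line((0.5456,-0.0497,0.30),speed=0.2)
im,d=imaging.grab_frame("scene"); save(cv2.resize(im[60:300,180:460],None,fx=2.5,fy=2.5),"pics/seat1.png")
from filefit import masks
P,_,_=cloud("scene",d,None,masks(im)["teal"]); P=P[np.linalg.norm(P[:,:2]-[.5453,-.0497],axis=1)<.04]; print("teal top z",np.percentile(P[:,2],[90,97,100]),P.mean(0))
pick((0.5778,0.2751),np.radians(24))
over((0.4930,-0.0337)); S("over"); tilt(.052)
```

```text
released t 23.37 [ 0.5456 -0.0497  0.1328] F [-0.1437 -0.3838  1.1581] w 0.600 ff 0.0
teal top z [0.1672 0.1704 0.1715] [ 0.543  -0.0447  0.1232]
at grasp t 27.04 [0.5783 0.2753 0.1669] F [ 0.4157 -0.4015  0.0101] w 0.600 ff 0.0
gripped t 27.65 [0.5779 0.2751 0.1661] F [0.17   0.1603 0.2378] w 0.247 ff 30.0
raised t 28.00 [0.578  0.2753 0.1766] F [-0.9826 -0.3857 -0.4111] w 0.252 ff 30.0
drawn t 28.98 [0.5321 0.2556 0.1761] F [ 0.3065  0.2181 -0.4451] w 0.246 ff 30.0
lifted t 29.73 [0.5313 0.2552 0.2946] F [ 0.276  -0.7399 -1.2568] w 0.246 ff 30.0
over t 30.86 [ 0.4934 -0.0331  0.2898] F [ 0.2588  0.4715 -1.0132] w 0.245 ff 30.0
n 598 face x at bottom -0.0027 (centre +.003), yaw err deg -0.42, dx/dz deg 0.06
y mid at bottom 0.0010 tilt deg 0.03 width 0.0517 lowest z [-0.001   0.0001  0.003 ]
```

View pics/seat1.png

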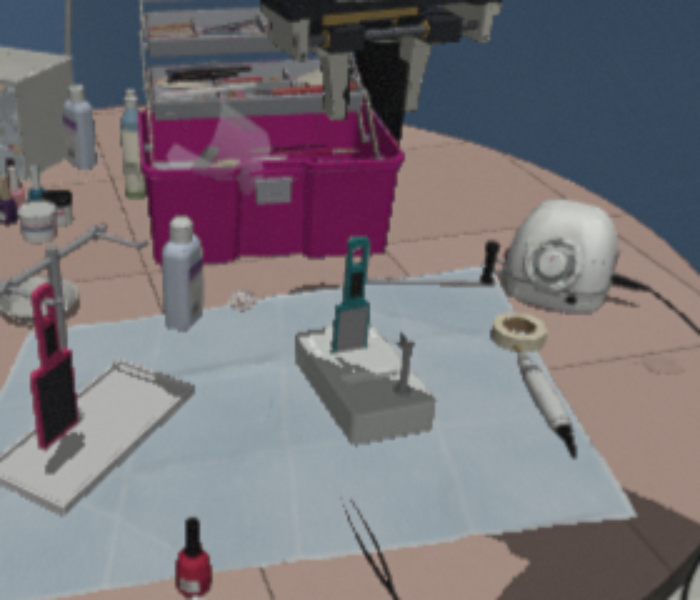

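The teal file is seated with its top at 171 mm. The pink file hangs upright over its slot, so I'll insert it now, and check the height of the surroundings near the knob.

```bash
python3 - <<'E'
from tilt import *
xy=(0.4930,-0.0337)
print(insert(xy))
E
python3 - <<'E'
from tilt import *
s=robot.get_state(); p=s["position"]
if p[2]<0.136:
    robot.servo_line((0.4932,-0.0337,0.1328),speed=0.05)
    jaws.move_gripper(0.6); robot.dwell(0.3); S("released")
    robot.servo_line((0.4932,-0.0337,0.28),speed=0.2)
    im,d=imaging.grab_frame("scene"); save(cv2.resize(im[60:300,180:460],None,fx=2.5,fy=2.5),"pics/seat2.png")
    S("up")
    T=np.load("top_d.npy"); P=np.r_[cloud("top",T)[0],cloud("wrist",np.load("w0.npz")["d"],dict(position=np.load("w0.npz")["p"],tcp_rot=np.load("w0.npz")["R"]))[0]]
    for x in np.arange(.40,.72,.04): print("%.2f"%x,[ "%.3f"%(q.max() if len(q:=P[(abs(P[:,0]-x)<.02)&(abs(P[:,1]-y)<.02)&(P[:,2]<.25),2]) else -1) for y in np.arange(-.12,-.38,-.04)])
    r=nets.landmark_of("scene","keeper_knob"); print(r[:1], depthpt("scene",r[0]["pixel"],d) if r else 0)
E
```

```text
above t 32.02 [ 0.4935 -0.0336  0.1768] F [-0.3173 -0.3405 -0.572 ] w 0.248 ff 30.0
z 0.1320 real 0.1331 dF [-1.0228 -0.3088  7.9153]
z 0.1300 real 0.1328 dF [-2.0951 -1.6824 19.0551]
end t 37.52 [ 0.4953 -0.034   0.1328] F [-2.4124 -2.0228 18.4832] w 0.246 ff 30.0
0.12999999999999995
released t 38.81 [ 0.4932 -0.0337  0.1328] F [ 0.6471 -0.1342  0.5293] w 0.597 ff 0.0
up t 39.74 [ 0.4924 -0.0337  0.2785] F [-0.1884  0.0119  0.2383] w 0.598 ff 0.0
0.40 ['0.005', '0.026', '0.027', '0.003', '0.003', '0.002', '0.003']
0.44 ['0.006', '0.004', '0.025', '0.020', '0.004', '0.004', '0.004']
0.48 ['0.006', '0.154', '0.155', '0.022', '0.023', '0.005', '0.088']
0.52 ['0.109', '0.108', '0.007', '0.021', '0.022', '0.080', '0.110']
0.56 ['0.110', '0.007', '0.007', '0.005', '0.005', '0.078', '0.112']
0.60 ['0.005', '0.008', '0.007', '0.005', '0.005', '0.052', '0.105']
0.64 ['0.005', '0.008', '0.005', '0.005', '0.006', '0.005', '0.033']
0.68 ['0.005', '0.005', '0.004', '0.006', '0.005', '0.005', '0.004']
[{'pixel': [378.2, 157.6], 'p': 0.45}] [ 0.4826 -0.1808  0.1507]
```

Both files are seated, and everything near the knob is lower than the fingers will travel. I'll swing the keeper with closed fingers along its arc.

Run:
```python
from pick import *
C=np.array([0.5119,-0.0392]);X=np.array([np.cos(RY),np.sin(RY)]);Y=np.array([-X[1],X[0]])
H=C+.065*X-.0175*Y; Z=0.124
def pos(t,off):
    c,s=np.cos(t),np.sin(t); l=np.array([-.135,-off]); l=np.array([c*l[0]-s*l[1],s*l[0]+c*l[1]]); return H+l[0]*X+l[1]*Y
R0=np.array(robot.get_state()["tcp_rot"])
def rot(t):
    c,s=np.cos(t),np.sin(t); return np.array([[c,-s,0],[s,c,0],[0,0,1]])@R0
jaws.move_gripper(0.0)
t0=1.24
q=solver.ik((*pos(t0,.05),Z),rot(t0)); print(H,pos(t0,.05),None if q is None else np.round(q))
robot.goto((*pos(t0,.05),0.24),rot(t0)); robot.servo_line((*pos(t0,.05),Z),speed=0.12); robot.dwell(.1)
s=S("start"); f0=np.array(s["force"])
off=.0285
t=t0
while t>-0.12:
    robot.servo_line((*pos(t,off),Z),rot(max(t,0)),speed=0.07); s=robot.get_state(); f=np.array(s["force"])-f0
    print("%.2f"%t,f,"%.2f"%s["t"])
    if t<0.3 and np.linalg.norm(f[:2])>5: break
    t-=0.1 if t>0.15 else 0.02
im,d=imaging.grab_frame("scene"); save(cv2.resize(im[60:300,180:460],None,fx=2.5,fy=2.5),"pics/shut.png"); S("end")
```

```text
[ 0.5689 -0.0749] [ 0.5302 -0.2136] [ -2.  16. -21.   0. -54. 146.]
start t 43.43 [ 0.5307 -0.2136  0.1249] F [-0.7991 -0.4614  0.809 ] w 0.007 ff 0.0
1.24 [ 0.7325  0.5224 -0.3787] 43.89
1.14 [ 2.1276  0.6226 -0.3633] 44.24
1.04 [1.2977 0.6767 0.4105] 44.59
0.94 [ 1.3248  0.8157 -0.2906] 44.94
0.84 [-0.1299 -0.0424 -0.9285] 45.29
0.74 [-0.4295  0.8699 -0.9715] 45.64
0.64 [ 1.4013  1.1606 -0.9323] 45.99
0.54 [-0.0305  1.081  -0.9704] 46.34
0.44 [ 1.4326  0.1889 -1.0151] 46.69
0.34 [ 1.2356  1.0442 -1.0968] 47.04
0.24 [ 0.8534  0.4448 -0.323 ] 47.39
0.14 [ 0.3158  0.6748 -0.1473] 47.74
0.12 [ 0.1193 -0.2868 -0.7686] 47.99
0.10 [ 0.7762  0.2885 -0.8339] 48.24
0.08 [ 0.0938  0.0701 -0.7683] 48.49
0.06 [ 1.5646  0.8159 -1.4527] 48.74
0.04 [ 1.4138  1.2902 -1.691 ] 48.99
0.02 [-0.4425  0.8491 -0.8439] 49.24
-0.00 [ 0.65    0.1601 -1.6179] 49.49
-0.02 [ 0.1163  0.344  -0.7942] 49.74
-0.04 [ 1.3708 -4.2481 -1.2966] 49.99
-0.06 [  4.6609 -17.965   -0.997 ] 50.24
end t 50.29 [ 0.4318 -0.057   0.1241] F [  2.8458 -18.0625  -0.1012] w 0.002 ff 8.1
```

View pics/shut.png

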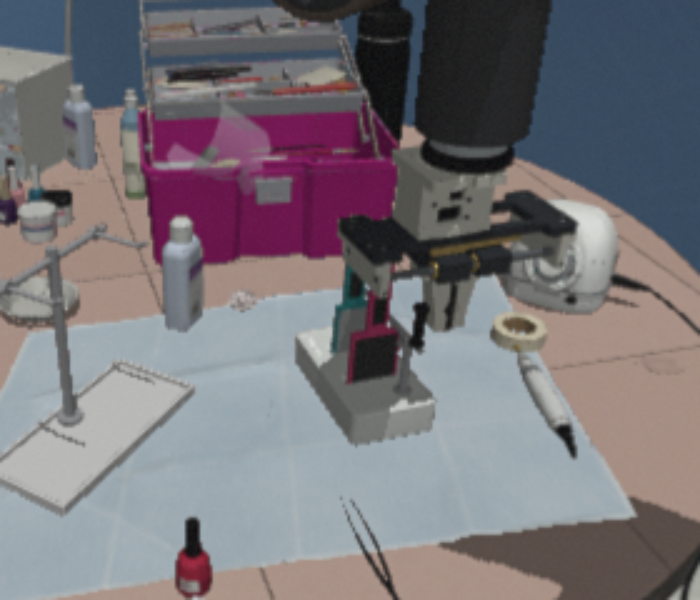

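The bar has reached its stop (18 N), with the knob at crop (418,325) past the pink handle. I'll back off, lift, and check.

Run:
```python
from filefit import *
from pick import S
RY=np.radians(-17.0);C=np.array([0.5119,-0.0392]);X=np.array([np.cos(RY),np.sin(RY)]);Y=np.array([-X[1],X[0]])
p=np.array(robot.get_state()["position"])
a=p[:2]-.035*Y; robot.servo_line((*a,p[2]),speed=0.1); robot.servo_line((*a,0.30),speed=0.2); b=a-0.0*X
robot.servo_line((a[0]-.02,a[1]-.12,0.32),speed=0.25); S("away")
def loc(q): return np.r_[(q[:2]-C)@X,(q[:2]-C)@Y,q[2]]
for n in("scene","top"):
    im,d=imaging.grab_frame(n)
    r=nets.landmark_of(n,"keeper_knob")
    if r:
        q=depthpt(n,r[0]["pixel"],d); print(n,"knob local",loc(q),r[0]["p"])
    for k,m in masks(im).items():
        P,_,_=cloud(n,d,None,m); P=P[np.linalg.norm(P[:,:2]-C,axis=1)<.07]
        if len(P): print(n,k,"top z",np.percentile(P[:,2],[97,100]),"local",loc(P.mean(0)))
    P,_,_=cloud(n,d); L=np.c_[(P[:,:2]-C)@X,(P[:,:2]-C)@Y,P[:,2]]
    q=L[(L[:,2]>.099)&(L[:,2]<.115)&(L[:,1]<-.01)&(L[:,1]>-.06)&(abs(L[:,0])<.045)]
    if len(q)>5: print(n,"bar pts",len(q),"angle",np.polyfit(q[:,0],q[:,1],1))
    if n=="scene": save(cv2.resize(im[60:300,180:460],None,fx=2.5,fy=2.5),"pics/final.png")
```

```text
away t 52.49 [ 0.4011 -0.2108  0.3189] F [-0.4356  0.7017  0.6623] w 0.005 ff 0.0
scene pink top z [0.169  0.1716] local [-0.0227  0.0059  0.1153]
scene teal top z [0.1706 0.1718] local [0.0317 0.0044 0.1205]
scene bar pts 27 angle [ 0.0094 -0.0146]
top knob local [-0.0689 -0.0181  0.1503] 0.66
top pink top z [0.1718 0.1724] local [-0.0211  0.0078  0.1298]
top teal top z [0.1725 0.1742] local [0.0342 0.0032 0.1327]
top bar pts 76 angle [ 0.0045 -0.015 ]
```

View pics/final.png

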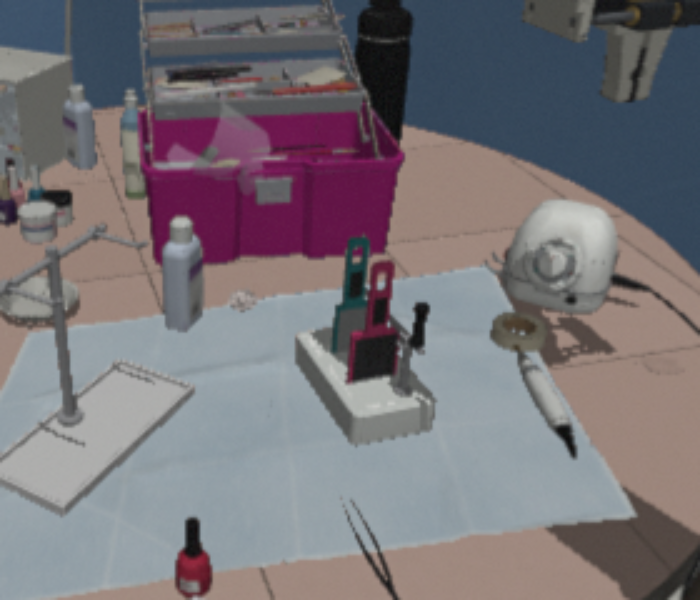

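The final picture shows both files standing home in the rack at crop (355,300) and (375,320). The bar is shut to within 0.01 rad, and the bottle and varnish have not moved. I'm handing it in.

```bash
python3 -c "
from rig import order; print(order.job_done())"
```

```text
the job is handed in; nothing more can be done
None
```

I handed the job in at about 53 s; no verdict came back. My last camera check showed both files fully home in their own slots, the keeper bar within 0.01 rad of shut and the arm clear, with the remover bottle and red varnish undisturbed; I did not re-check the cream tube, but the arm never worked near it.

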